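# Release the gate under the guard and push the tube rack home

### The job

Reach down through the window of the grey guard on the sampler and press the black lever under it all the way down with the fingertips, without touching the guard. That drops the gate in the rack lane: then push the tube rack along its lane until it is fully home against the end stop, flat on the deck and never lifted, and leave everything else where it stands.

Things in the scene. Friction and masses are not known exactly. Their poses are not given: they have to be found in the camera images.
- sampler: fixed white deck 300 x 300 mm, 25 mm thick, standing on the table. Origin: centre of its underside; x points away from the robot along the rack lane, y to the left, z up. The lane runs along x at y = -85 mm, between two aluminium rails (12 mm tall above the deck, 54 mm apart inside) that run from x = -135 to 135 mm; an end stop 40 mm tall closes it, its face at x = 130 mm. The guard and lever stand on the left half.
- guard: fixed grey sheet-metal guard 150 (x) x 124 (y) mm on four corner posts, on the deck; its 4 mm top sheet has its upper face 78 mm above the table, with one rectangular window 90 (x) x 76 (y) mm in its middle. It must not be touched. Origin on the deck under the window's centre; axes as the sampler's.
- window (a point): centre of the guard's window, level with the guard's upper face; axes as the sampler's
- release_lever (a joint): lever under the window, in rad: 0 up, 0.35 fully down at a hard stop. It starts at or near 0, turns stiffly (about 3 to 4 N on its pad) and stays where it is left. It lowers the gate in proportion.
- lever_pad (a point): middle of the upper face of the lever's black pad, 36 (x) x 32 (y) mm, on the window's centre line. The lever's pivot lies 59 mm farther along sampler x, 53 mm above the table. The pad's face is 66 mm above the table when up, 46 mm when fully down; it slopes 10 degrees (up towards the robot when up, down towards it when down).
- rack_gate (a joint): steel gate across the lane in front of the rack, at sampler x = 69 mm, in m: 0 stands 14 mm proud of the deck and blocks the rack, 0.018 is sunk below the deck. Moved only by the lever.
- tube_rack: loose white tube rack 150 (x) x 50 (y) mm, 45 mm tall at its end walls, about 0.3 kg, lying in the lane short of the gate with orange-capped tubes (caps to 68 mm above its underside) in its far part; the 40 mm next to the robot carry no tubes. Origin: centre of its underside, 25 mm above the table; x along the lane away from the robot. Home: its far end on the end stop, its origin then at sampler x = 55 mm.
- rack_end (a point): middle of the outer face of the rack's end wall nearest the robot (flat, 50 mm wide, 45 mm tall), 25 mm above the rack's underside: the place to push; axes as the rack's
- control_vial: loose small white-capped jar, 26 mm across, 45 mm tall, on the deck beyond the guard; leave alone. Origin: centre of its underside
- sample_cup: loose small white open cup, 30 mm across, 30 mm tall, on the deck beyond the guard; leave alone. Origin: centre of its underside
- dropper: loose small amber bottle, 22 mm across, 40 mm tall, on the robot's side of the deck; leave alone. Origin: centre of its underside
- reagent_bottle: loose bottle, 60 mm across, 120 mm tall, on the table to the left; leave alone. Origin: centre of its underside
- beaker: loose open glass beaker, 72 mm across, 85 mm tall, on the table to the right; leave alone. Origin: centre of its underside
- pipette: loose pipette lying on the table to the left, about 210 mm long, 28 mm thick; its x axis runs along it; leave alone. Origin: where its thick body meets the thin shaft, at its underside
- tip_box: loose open blue box 120 x 85 x 50 mm, on the table to the right; leave alone. Origin: centre of its underside

How it is judged:
On the way, in this order (a step that is already met when the one before it is completed fails the run):
1. the lever is fully down (value of joint release_lever above 0.3 rad), for 0.1 s.
2. the rack is home on the end stop (x of tube_rack in the frame of sampler above 0.05 m), for 0.2 s.
At the end, for the whole second after the job is handed in: The lever is down (over 0.30 of 0.35 rad) and the rack lies flat and at rest in the lane, within 5 mm of the end stop (value of joint release_lever above 0.3 rad and x of tube_rack in the frame of sampler above 0.05 m and y of tube_rack in the frame of sampler between -0.092 and -0.078 m and height (world z) of tube_rack below 0.029 m and angle between tube_rack's own z axis and vertical below 0.05 rad and linear speed of tube_rack below 0.01 m/s); the robot touches nothing.
It fails at once if the robot touches the guard (contact force between any of the fingers, the arm and guard above 0.5 N).
It fails at once if the rack is lifted or tipped (height (world z) of tube_rack above 0.037 m or angle between tube_rack's own z axis and vertical above 0.15 rad).
It fails at once if something else is moved (distance of any of control_vial, sample_cup, dropper, reagent_bottle, beaker, pipette, tip_box from where it was at the start of the episode above 0.02 m).
It also fails if it takes over 45 s, if anything falls off the work surface, if the arm or the gripper's body presses on something with over 40 N, if the wrist force passes 120 N, or if a joint passes its speed limit or range.

### The arm

A 7-joint arm with a two-finger parallel gripper is mounted at the origin on the work surface. World frame = base frame: x ahead of the robot, y to its left, z up, the work surface at z = 0. Lengths are in m, angles in rad, forces in N, time in s.
With the tool pointing down it reaches from about 0.425 to 0.875 m from the base axis. Payload 4.7 kg.
Tool frame: the origin (TCP) lies on the front face of the gripper's body, between the roots of the fingers; the fingertips stand 73 mm ahead of it and the grasp point (between the pads) lies 54 mm ahead of it (tip_extent is the distance from the TCP to the fingertips, in m); y points along the fingers, x is the direction in which the jaws open and shut, and the axes are right-handed (so a half turn about y gives the same grasp; the last joint's range is limited). The gripper opens to 85 mm and grips with 20 to 120 N. Pads are 22 mm wide; open, the fingers measure 114 mm over their backs; the gripper's body (76 mm by 85 mm) begins 54 mm behind the grasp point. The pads swing forward as they close: fully open they stand 13 mm farther back than shut.
Start: joints at [0.014, 0.321, -0.07, 1.45, 0.023, 1.371, -0.057], TCP at [0.65, -0, 0.304] pointing down, gripper open.
Joint ranges: [-2.86, 2.86], [-0.3, 2.09], [-1.38, 1.24], [0.06, 2.45], [-1.56, 4.7], [0.09, 2.05], [-2.69, 2.69]. Speed limits (rad/s): [2.57, 2.57, 3.14, 3.14, 3.14, 3.14, 3.14].

### API

Orientations are given as a unit quaternion [x, y, z, w].
In Python, from plant import * gives the robot as it stands.
- The arm moves only by the tool send_rows, never from a script. Its argument "steps" is a list of rows, each a list of 5 numbers: the shift along the tool's x, y, z in mm, then the turn about the tool's y in rad, then the opening, from 0 (shut) to 1 (fully open). A call has 1 to 8 rows; each row is the pose to reach, as a shift and turn from the pose measured when the call began, along the tool's axes at that moment; what a row does not reach only later rows make up. A row lasts 1/12 s, in which the tool goes at most 41.7 mm and 7.16 degrees, less where a joint would pass 70% of its speed; a pose out of reach is approached as far as the arm can. A call with a gripper value outside its range is refused whole. The fingers move at their own pace and stop on an object; the grip force is fixed at half the most. Time passes only in rows, so rows that repeat a pose let the fingers close. It gives the time, the measured TCP pose, the force and the opening at its end, in the units of the state.
- get_state(): the state, without advancing time (a new reading comes with each control period).
- camera(name): name is "scene" or "side" or "wrist"; returns a dict with "img" (480x640x3 uint8, red, green, blue), "range_z" (480x640 float32, m along the optical axis (not along the pixel's ray), 0 where there is no reading), "camera_matrix" (3x3 intrinsics, pixels), "extrinsics" (4x4, takes a point from camera to world coordinates); the wrist camera has in their place "T_tool_cam" (4x4, takes a point from camera to tool coordinates, whose origin is the TCP and whose axes are the tool frame's). Camera axes: x right, y up, looking along -z (the intrinsics and any distortion apply to the point x, -y, -z); pixel columns grow to the right and rows downward; lengths in m; the calibration is good to about 2 mm. A picture is of the moment at which its call begins: read the wrist's pose just before it.
- finish_job(): hands the job in, once; it reports no verdict.
Trained networks look in a picture, given as the dict that the camera call returned (one of the last four; its "shot" number tells which), for a name from the list of things; names that differ only in an ending like _2 or _b are one class to them, and where a whole thing is asked for, a point or a joint stands for the part that bears it (a point fixed in the world has none). Each returns a list of dicts, best first, with "p" (0 to 1); they miss things now and then, are a little off and sometimes report something else, mostly with a low value. They report only what shows in the picture. A call takes as long as a camera call.
- boxes_of(picture, thing): "at" ([column, row] in pixels, amid what is visible of it).
- masks_of(picture, thing): "pixels" (480x640 bool, what is visible of it) and "at" ([column, row] in pixels, amid what is visible of it).
- spot_point(picture, thing): "at" ([column, row] in pixels: a listed point, or the origin of a listed thing).
The state is a dict: "t": time; "joints": joint angles; "joint_vel": joint speeds; "joint_efforts": joint torques, N m; "tool_pos": TCP position; "ee_rot": TCP orientation; "contact_force": force on the tool from outside, world axes, zero at the start; "ft_torque": the same for the moment, N m; "grip_width": finger opening in m.
Only numpy, scipy, OpenCV 4.12 (cv2) and the standard library are available. Lean on these libraries where they do the work, as an engineer would, in place of code of your own. Each camera call takes 0.05 s, during which the arm holds its last target.

## Working session

There is one attempt and no reset: what is moved stays moved. The work goes in short steps, Python scripts to look and compute and a tool call to move; the robot and the scene stay as the last step left them, time stands still between calls to the robot, and variables do not carry over. Pictures are saved under pics/ and viewed, and the job is handed in when it is done.

Besides the shell and the picture viewer there is one more tool, called after "Call:" in YAML: its name, and indented under it one key for each argument. send_rows: Moves the arm, as the interface text tells. Its arguments: {"type":"object","properties":{"steps":{"type":"array","items":{"type":"array","items":{"type":"number"}}}},"required":["steps"]}

```bash
mkdir -p pics; ls
cat > h.py <<'E'
from plant import *
import numpy as np, cv2
from scipy.spatial.transform import Rotation as R
def ext(c,s=None):
    if 'extrinsics' in c: return np.array(c['extrinsics'])
    T=np.eye(4);T[:3,:3]=R.from_quat(s['ee_rot']).as_matrix();T[:3,3]=s['tool_pos'];return T@np.array(c['T_tool_cam'])
def ray(c,px,s=None):
    K=np.array(c['camera_matrix']);T=ext(c,s)
    d=np.array([(px[0]-K[0,2])/K[0,0],-(px[1]-K[1,2])/K[1,1],-1.0])
    return T[:3,3],T[:3,:3]@d
def at_z(c,px,z,s=None):
    o,d=ray(c,px,s);return o+d*(z-o[2])/d[2]
def at_d(c,px,s=None):
    u,v=int(round(px[0])),int(round(px[1]))
    p=c['range_z'][max(0,v-2):v+3,max(0,u-2):u+3];p=p[p>0]
    if len(p)==0:return None
    o,d=ray(c,px,s);return o+d*np.median(p)
def save(c,n): cv2.imwrite('pics/'+n+'.png',cv2.cvtColor(c['img'],cv2.COLOR_RGB2BGR))
E
python3 - <<'E'
from h import *
np.set_printoptions(precision=4,suppress=True)
s=get_state();print(s)
for n in ['scene','side','wrist']:
    c=camera(n);save(c,n+'0');print(n,c.keys(),c['camera_matrix'],ext(c,s))
    for t in ['window','lever_pad','rack_end','sampler','guard','tube_rack','dropper','release_lever','rack_gate']:
        try:
            r=spot_point(c,t)[:2]
            for q in r: print(t,q['p'],q['at'],at_d(c,q['at'],s))
        except Exception as e: print(t,e)
E
```

```text
pics
{'t': 0.0, 'joints': array([ 0.0141,  0.3218, -0.0701,  1.4516,  0.0226,  1.3708, -0.0568]), 'joint_vel': array([ 0.0004, -0.0009,  0.0014, -0.001 , -0.0015, -0.0003,  0.0011]), 'joint_efforts': array([ -0.0013, -49.358 ,  -0.3827, -31.4335,   0.013 ,   0.0113,
         0.    ]), 'tool_pos': array([ 0.6496, -0.0001,  0.3028]), 'ee_rot': array([ 0.7071, -0.0006, -0.0007, -0.7071]), 'contact_force': array([ 0.5878, -1.0191, -0.1934]), 'ft_torque': array([-0.0442,  0.0036, -0.021 ]), 'grip_width': 0.08535155288137636}
scene dict_keys(['img', 'range_z', 'camera_matrix', 'extrinsics', 'shot']) [[514.1203   0.     305.4623]
 [  0.     514.1203 239.802 ]
 [  0.       0.       1.    ]] [[ 0.882  -0.3761  0.2838  0.9534]
 [ 0.4711  0.6976 -0.5399 -0.7329]
 [ 0.005   0.6099  0.7925  1.1875]
 [ 0.      0.      0.      1.    ]]
window 0.97 [297.7, 234.8] [0.5239 0.0375 0.0644]
window 0.58 [201.6, 350.7] [ 0.4968 -0.3802  0.0787]
lever_pad 0.68 [302.7, 236.5] [0.5378 0.0409 0.0613]
rack_end 0.67 [256.2, 284.1] [ 0.5067 -0.155   0.0634]
sampler 0.66 [296.0, 275.6] [ 0.5941 -0.0999  0.0923]
gu
[... 1830 characters left out ...]
0002  0.0016  0.6495]
 [-0.0004  0.9442  0.3293  0.0846]
 [-0.0016 -0.3293  0.9442  0.3716]
 [ 0.      0.      0.      1.    ]]
lever_pad 0.61 [159.1, 170.7] [0.5294 0.0334 0.0614]
rack_end 0.87 [149.0, 372.0] [0.5967 0.0065 0.2628]
sampler 0.57 [228.8, 235.7] [ 0.5795 -0.0113  0.0758]
tube_rack 0.72 [234.0, 335.4] [ 0.5741 -0.1023  0.0618]
dropper 0.84 [37.5, 176.7] [0.4234 0.0245 0.0361]
release_lever it knows: beaker, control_vial, dropper, guard, lever_pad, pipette, rack_end, reagent_bottle, sample_cup, sampler, tip_box, tube_rack, window
rack_gate it knows: beaker, control_vial, dropper, guard, lever_pad, pipette, rack_end, reagent_bottle, sample_cup, sampler, tip_box, tube_rack, window
```

View pics/scene0.png

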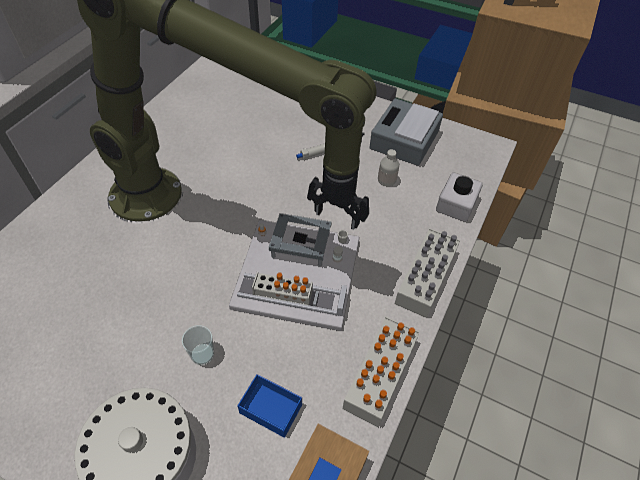

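View pics/side0.png

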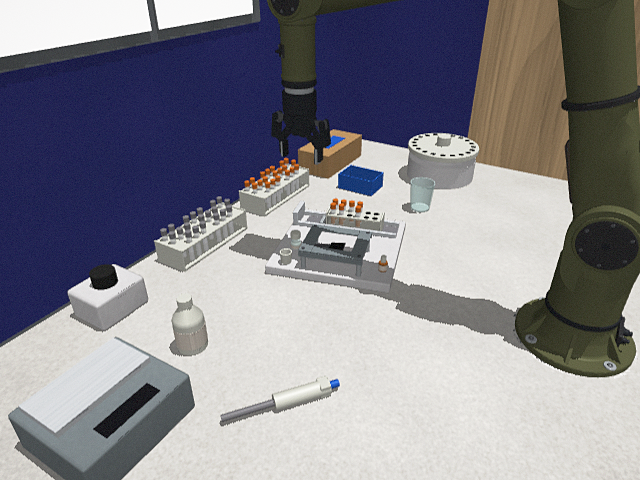

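View pics/wrist0.png

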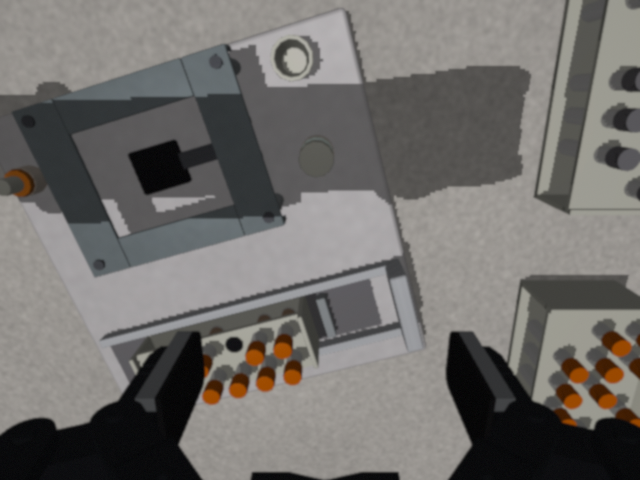

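The wrist view shows the guard window (centre near pixel 155,168) with the black pad in it. The lane with rack runs along the bottom and slants about 15°, and the dropper is at the left edge (18,182). I'll fit the poses next using the point cloud.

Run:
```python
from h import *
np.set_printoptions(precision=4,suppress=True)
import plant; print([a for a in dir(plant) if a[0]!='_'], getattr(plant,'tip_extent',None))
s=get_state()
def cloud(c):
    K=np.array(c['camera_matrix']);T=ext(c,s);Z=c['range_z']
    v,u=np.mgrid[:480,:640]
    P=np.stack([(u-K[0,2])/K[0,0]*Z,-(v-K[1,2])/K[1,1]*Z,-Z],-1)
    W=P@T[:3,:3].T+T[:3,3];W[Z<=0]=np.nan
    return W
c=camera('wrist');W=cloud(c)
z=W[...,2]
g=(abs(z-.078)<.005)
g[330:]=0
n,l,st,ce=cv2.connectedComponentsWithStats(g.astype(np.uint8))
for i in range(1,n):
    if st[i,4]>800:
        m=l==i;p=W[m][:,:2].astype(np.float32)
        print(st[i],'z',np.median(W[m][:,2]),cv2.minAreaRect(p))
# window: hole contour
i=1+np.argmax(st[1:,4]);m=(l==i).astype(np.uint8)
cs,h=cv2.findContours(m,cv2.RETR_CCOMP,cv2.CHAIN_APPROX_NONE)
for k,cc in enumerate(cs):
    if len(cc)>100:
        q=np.array([at_z(c,p[0],.078,s)[:2] for p in cc],np.float32)
        print('contour',h[0][k],cv2.minAreaRect(q))
for t in ['guard','tube_rack','lever_pad','dropper','sampler']:
    for r in masks_of(c,t)[:2]:
        p=W[r['pixels']];p=p[~np.isnan(p[:,0])]
        print(t,r['p'],r['at'],p.mean(0),np.percentile(p,[2,98],axis=0).ravel(),cv2.minAreaRect(p[:,:2].astype(np.float32)))
        break
# end stop top, deck
for nm,zz,tol in [('stop',.065,.004),('deck',.025,.003),('rail',.037,.003)]:
    m=(abs(z-zz)<tol);n,l,st,ce=cv2.connectedComponentsWithStats(m.astype(np.uint8))
    for i in range(1,n):
        if st[i,4]>150: 
            p=W[l==i];print(nm,st[i],np.median(p[:,2]),cv2.minAreaRect(p[:,:2].astype(np.float32)))
```

```text
['PlanningError', 'boxes_of', 'camera', 'finish_job', 'get_state', 'masks_of', 'spot_point', 'tip_extent'] 0.0726
[   11    44   273   234 25322] z 0.07676952745265336 ((0.5312604308128357, 0.03576092794537544), (0.1508757472038269, 0.12456260621547699), 15.916239738464355)
contour [-1 -1  1 -1] ((0.5323819518089294, 0.03613247722387314), (0.14945365488529205, 0.12309402227401733), 15.911956787109375)
contour [80 78 -1  0] ((0.5325828194618225, 0.03622768074274063), (0.08998297154903412, 0.07622178643941879), 15.89783763885498)
guard 0.9 [140.1, 110.8] [0.533  0.0419 0.0764] [ 0.4541 -0.0311  0.0748  0.6103  0.1065  0.0785] ((0.5147433876991272, 0.03167921304702759), (0.1935117095708847, 0.13892988860607147), 20.27170181274414)
tube_rack 0.59 [252.0, 343.5] [ 0.5858 -0.1132  0.0638] [ 0.4913 -0.1436  0.0308  0.6398 -0.085   0.0925] ((0.5758756995201111, -0.11317378282546997), (0.22350163757801056, 0.12530791759490967), 50.474853515625)
lever_pad 0.84 [167.3, 161.3] [0.5361 0.0372 0.061 ] [0.5135 0.019  0.0564 0.5668 0.0521 0.0649] ((0.536776065826416, 0.03540918231010437), (0.0691900
[... 2472 characters left out ...]
57196), (0.10675627738237381, 0.022595953196287155), 16.347412109375)
rail [  99  262  302   86 2605] 0.035734771568140866 ((0.5797584056854248, -0.08951623737812042), (0.27837100625038147, 0.009119769558310509), 15.930527687072754)
rail [537 296 103   7 330] 0.037084139176513986 ((0.8781753182411194, -0.08043651282787323), (0.08937541395425797, 0.004416718613356352), 2.170940399169922)
rail [316 298  20  41 353] 0.03528662052977222 ((0.6506302356719971, -0.10164421796798706), (0.008160094730556011, 0.03973989188671112), 15.565169334411621)
rail [319 328  83  28 695] 0.03574022133032362 ((0.6807234883308411, -0.1253107637166977), (0.0771554484963417, 0.009697584435343742), 16.28786277770996)
```

Call:
send_rows:
  steps:
    - [-40,0,12,-0.1,0]
    - [-80,0,24,-0.2,0]
    - [-122,0,35,-0.277,0]
    - [-122,0,35,-0.277,0]
    - [-122,0,35,-0.277,0]
    - [-122,0,35,-0.277,0]
    - [-122,0,35,-0.277,0]

```text
t: 2.08
tool_pos: [0.5294, 0.0344, 0.3046]
ee_rot: [0.701, 0.098, -0.096, -0.7]
contact_force: [0.2, -0.4, -0.3]
grip_width: 0.0009
```

```bash
cat >> h.py <<'E'
def samp(s):
    p=np.array(s['tool_pos']);d=p[:2]-[.561,-.0386];y=.2775
    u=np.array([np.cos(y),np.sin(y)]);v=np.array([-u[1],u[0]])
    return np.round([d@u*1e3,d@v*1e3,(p[2]-tip_extent)*1e3],1)
def rep():
    s=get_state();m=R.from_quat(s['ee_rot']).as_matrix()
    print('t',s['t'],'tool x',m[:,0],'y',m[:,1],'samp tip mm',samp(s),'F',s['contact_force'],'w',s['grip_width']);return s
E
python3 - <<'E'
from h import *
np.set_printoptions(precision=4,suppress=True)
s=rep()
c=camera('wrist');save(c,'wrist1')
c2=camera('side');save(c2,'side1')
for t in ['window','lever_pad']:
    for q in spot_point(c,t)[:2]: print(t,q,at_d(c,q['at'],s))
E
```

```text
t 2.0833 tool x [0.9623 0.2721 0.0018] y [ 0.0019 -0.     -1.    ] samp tip mm [-10.4  78.9 232. ] F [ 0.2028 -0.4476 -0.2563] w 0.000851496748072208
lever_pad {'at': [325.9, 214.2], 'p': 0.9} [0.5301 0.0355 0.0627]
lever_pad {'at': [318.8, 368.3], 'p': 0.53} [0.5247 0.0438 0.2679]
```

View pics/wrist1.png

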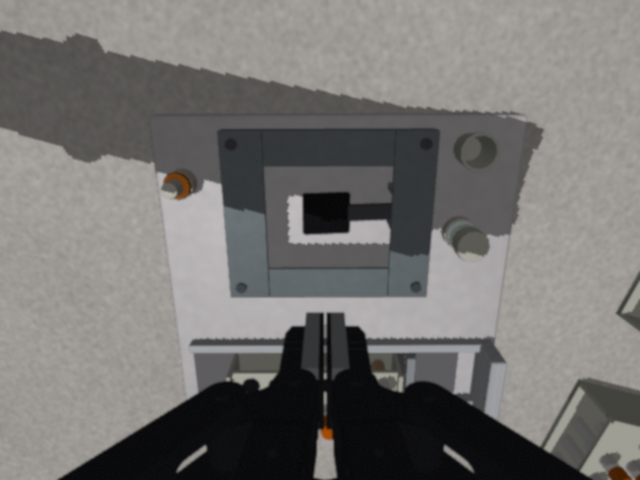

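View pics/side1.png

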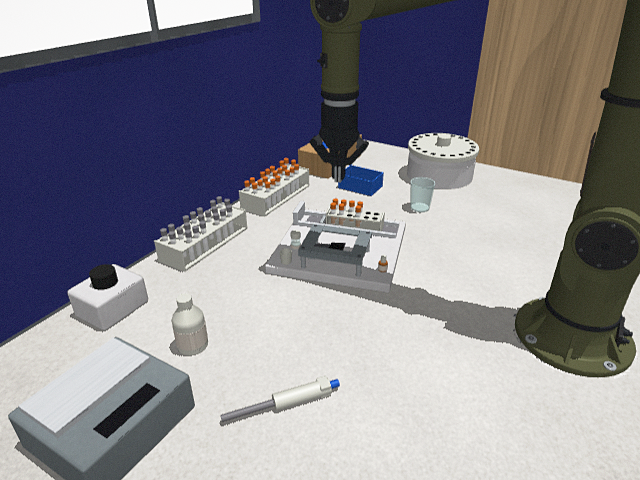

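Run:
```python
from h import *
c=camera('side');a=c['img'][90:200,280:400]
cv2.imwrite('pics/z1.png',cv2.resize(cv2.cvtColor(a,cv2.COLOR_RGB2BGR),None,fx=5,fy=5))
c=camera('scene');a=c['img'][100:260,240:380]
cv2.imwrite('pics/z2.png',cv2.resize(cv2.cvtColor(a,cv2.COLOR_RGB2BGR),None,fx=3.6,fy=3.6))
# profile from scene & side depth clouds near tool
s=get_state();tp=np.array(s['tool_pos']);m=R.from_quat(s['ee_rot']).as_matrix()
for n in ['side','scene']:
    c=camera(n);K=c['camera_matrix'];T=ext(c);Z=c['range_z'];v,u=np.mgrid[:480,:640]
    P=np.stack([(u-K[0,2])/K[0,0]*Z,-(v-K[1,2])/K[1,1]*Z,-Z],-1)@T[:3,:3].T+T[:3,3]
    q=(P[Z>0]-tp)@m
    q=q[(abs(q[:,0])<.1)&(abs(q[:,2])<.1)&(q[:,1]>-.03)&(q[:,1]<.085)]
    for lo in np.arange(-.03,.085,.01):
        k=q[(q[:,1]>=lo)&(q[:,1]<lo+.01)]
        if len(k):print(n,round(lo,3),len(k),np.round(np.r_[k.min(0),k.max(0)]*1e3))
```

```text
side -0.03 217 [-58. -30.  -7.  56. -20.  22.]
side -0.02 266 [-62. -20. -11.  61. -10.  22.]
side -0.01 184 [-57. -10. -13.  58.  -0.  19.]
side 0.0 161 [-49.   0. -14.  49.  10.  19.]
side 0.01 163 [-43.  10. -12.  40.  20.  15.]
side 0.02 130 [-36.  20. -10.  34.  30.  16.]
side 0.03 59 [-20.  30.  -2.  21.  40.  15.]
side 0.04 59 [-15.  40.  -6.  13.  50.  14.]
side 0.05 59 [-15.  50.  -8.  13.  60.  13.]
side 0.06 45 [-14.  60.  -7.  13.  69.  15.]
side 0.07 8 [-7. 70.  1.  5. 74. 10.]
scene -0.03 178 [-58. -30. -24.  60. -20.  11.]
scene -0.02 152 [-61. -20. -20.  62. -10.  13.]
scene -0.01 112 [-57. -10. -21.  60.  -0.   8.]
scene 0.0 90 [-50.   0. -20.  49.  10.  12.]
scene 0.01 126 [-40.  10. -18.  44.  20.   9.]
scene 0.02 72 [-30.  20. -17.  34.  30.   8.]
scene 0.03 34 [-11.  30. -15.  16.  40.   2.]
scene 0.04 29 [-12.  40. -14.  15.  50.   4.]
scene 0.05 32 [-12.  50. -13.  14.  60.   2.]
scene 0.06 21 [-12.  60. -15.  14.  69.   4.]
scene 0.07 1 [ 6. 71. -9.  6. 71. -9.]
```

View pics/z1.png

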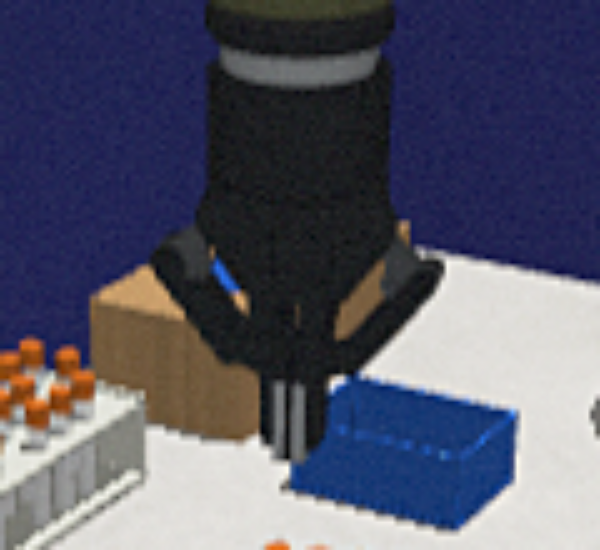

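The fingers are about ±15 mm wide over their lowest 40 mm, so they clear the window. I'll lower to just above the pad.

Call:
send_rows:
  steps:
    - [0,40,0,0,0]
    - [0,80,0,0,0]
    - [0,120,0,0,0]
    - [0,155,0,0,0]
    - [0,155,0,0,0]

```text
t: 2.9
tool_pos: [0.5234, 0.0344, 0.1416]
ee_rot: [-0.7, -0.093, 0.102, 0.701]
contact_force: [-2.5, -0.9, -0.6]
grip_width: 0.0003
```

Run:
```python
from h import *
np.set_printoptions(precision=4,suppress=True)
s=rep()
c=camera('wrist');save(c,'wrist2')
c=camera('side');cv2.imwrite('pics/z3.png',cv2.resize(cv2.cvtColor(c['img'][150:300,250:430],cv2.COLOR_RGB2BGR),None,fx=4,fy=4))
```

```text
t 2.9 tool x [ 0.9618  0.2733 -0.0136] y [-0.0138 -0.001  -0.9999] samp tip mm [-16.2  80.5  69. ] F [-2.4728 -0.8715 -0.6036] w 0.0002809492616544342
```

View pics/wrist2.png

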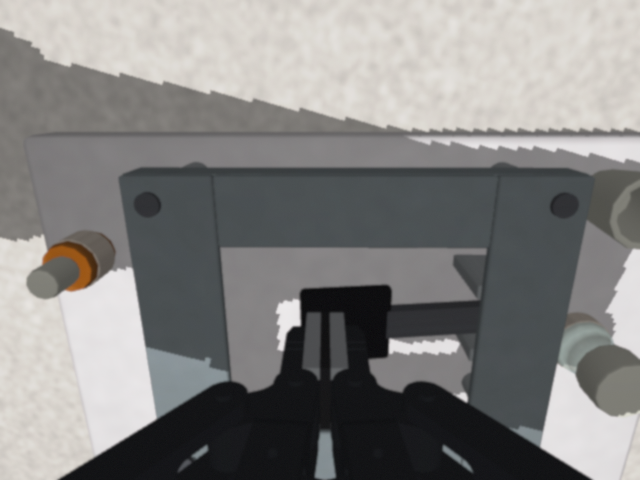

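View pics/z3.png

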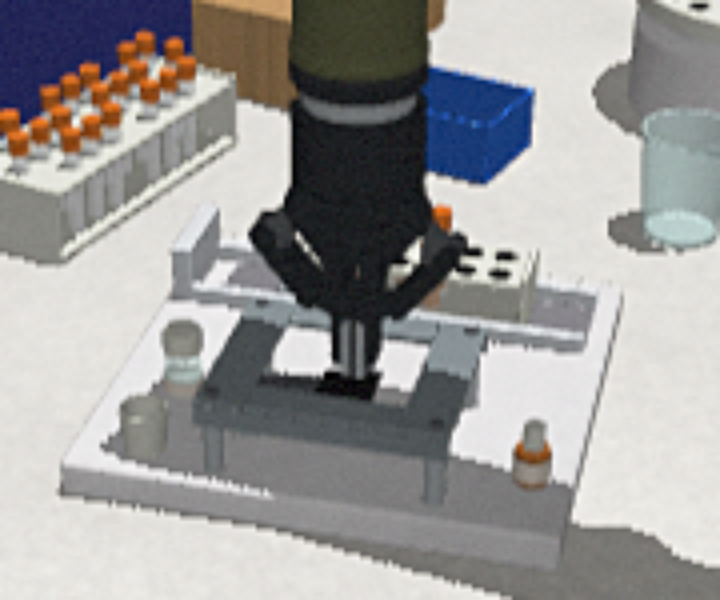

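Call:
send_rows:
  steps:
    - [5,4,0,0,0]
    - [5,8,0,0,0]
    - [5,12,0,0,0]
    - [5,12,0,0,0]

```text
t: 3.33
tool_pos: [0.5331, 0.0363, 0.137]
ee_rot: [-0.7, -0.097, 0.098, 0.7]
contact_force: [-0.1, 0.3, 0.2]
grip_width: -0.0005
```

```bash
python3 -c "
from h import *
np.set_printoptions(precision=4,suppress=True)
rep()"
```

```text
t 3.3333 tool x [ 0.9619  0.2733 -0.0015] y [-0.0016  0.     -1.    ] samp tip mm [-6.3 79.7 64.4] F [-0.0844  0.2649  0.2157] w -0.0004662694168526823
```

Call:
send_rows:
  steps:
    - [-4,3,0,0,0]
    - [-4,6,0,0,0]
    - [-4,6,0,0,0]
    - [-4,6,0,0,0]
    - [-4,6,0,0,0]

```text
t: 3.75
tool_pos: [0.5296, 0.0353, 0.1314]
ee_rot: [-0.7, -0.097, 0.098, 0.7]
contact_force: [1.6, 0.9, 2.3]
grip_width: 0.0003
```

```bash
python3 -c "
from h import *
np.set_printoptions(precision=4,suppress=True)
rep()"
```

```text
t 3.75 tool x [ 0.9619  0.2733 -0.0003] y [-0.0004  0.0001 -1.    ] samp tip mm [-9.9 79.6 58.8] F [1.5802 0.8724 2.2915] w 0.00029793162707726433
```

Call:
send_rows:
  steps:
    - [0,3,0,0,0]
    - [0,6,0,0,0]
    - [0,9,0,0,0]
    - [0,12,0,0,0]
    - [0,12,0,0,0]
    - [0,12,0,0,0]

```text
t: 4.25
tool_pos: [0.5297, 0.0352, 0.1191]
ee_rot: [-0.7, -0.097, 0.098, 0.7]
contact_force: [0.5, 0.4, 2.7]
grip_width: 0.0
```

```bash
python3 -c "
from h import *
np.set_printoptions(precision=4,suppress=True)
rep()"
```

```text
t 4.25 tool x [ 0.9619  0.2733 -0.0003] y [-0.0004  0.0001 -1.    ] samp tip mm [-9.9 79.6 46.5] F [0.5021 0.3551 2.7021] w 2.269576890213945e-05
```

Call:
send_rows:
  steps:
    - [0,1,0,0,0]
    - [0,2,0,0,0]
    - [0,3,0,0,0]
    - [0,3,0,0,0]

```text
t: 4.58
tool_pos: [0.5301, 0.0353, 0.1184]
ee_rot: [0.7, 0.098, -0.098, -0.7]
contact_force: [-6.3, -0.3, 19.3]
grip_width: 0.0002
```

Run:
```python
from h import *
np.set_printoptions(precision=4,suppress=True)
s=rep()
c=camera('scene');cv2.imwrite('pics/z4.png',cv2.resize(cv2.cvtColor(c['img'][190:340,220:380],cv2.COLOR_RGB2BGR),None,fx=4,fy=4))
```

```text
t 4.5833 tool x [ 0.9619  0.2733 -0.    ] y [-0.     -0.0001 -1.    ] samp tip mm [-9.5 79.6 45.8] F [-6.2828 -0.2667 19.253 ] w 0.0001863267055409803
```

View pics/z4.png

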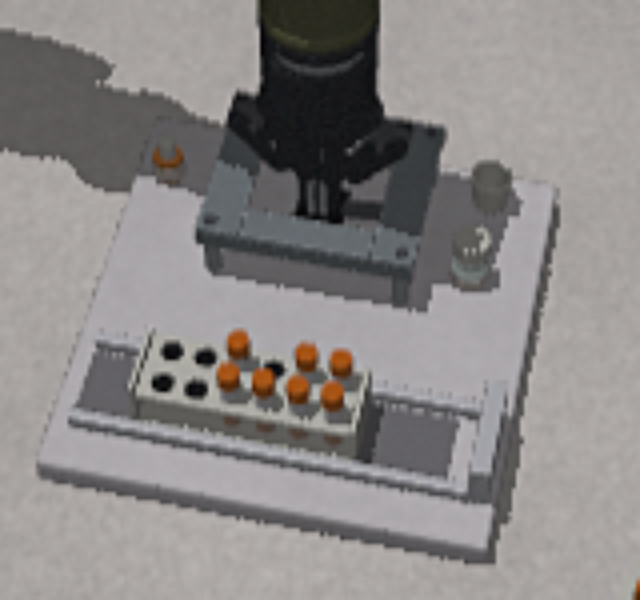

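The hard stop is reached (19 N) and the gate no longer shows in the lane. Now I'll go straight up.

Call:
send_rows:
  steps:
    - [0,-10,0,0,0]
    - [0,-30,0,0,0]
    - [0,-60,0,0,0]
    - [0,-90,0,0,0]
    - [0,-90,0,0,0]
    - [0,-90,0,0,0]

```text
t: 5.13
tool_pos: [0.5306, 0.0353, 0.2097]
ee_rot: [0.7, 0.098, -0.097, -0.7]
contact_force: [-0.9, -0.6, -1.0]
grip_width: -0.0002
```

Run:
```python
from h import *
np.set_printoptions(precision=4,suppress=True)
s=rep()
c=camera('wrist');save(c,'wrist3')
c2=camera('scene')
for q in spot_point(c,'lever_pad')[:1]: print(q,at_d(c,q['at'],s))
for cc in (c,c2):
  for t in ['rack_end','tube_rack']:
    for q in spot_point(cc,t)[:2]: print(t,q,at_d(cc,q['at'],s))
```

```text
t 5.1333 tool x [0.962  0.2731 0.0025] y [ 0.0026 -0.0001 -1.    ] samp tip mm [ -9.   79.4 137.1] F [-0.9225 -0.6283 -1.0043] w -0.0001938330166940604
{'at': [323.3, 249.3], 'p': 0.59} [0.5298 0.0355 0.0442]
tube_rack {'at': [313.7, 445.9], 'p': 0.84} [0.5295 0.0272 0.184 ]
rack_end {'at': [253.6, 284.8], 'p': 0.74} [ 0.5028 -0.1611  0.0655]
rack_end {'at': [327.3, 150.8], 'p': 0.74} [0.417  0.4392 0.0051]
tube_rack {'at': [281.4, 293.2], 'p': 0.88} [ 0.5767 -0.1465  0.0605]
```

View pics/wrist3.png

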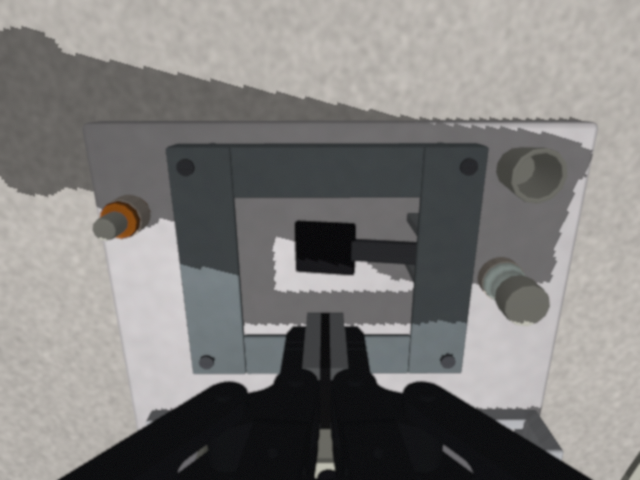

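The pad face reads 44 mm, so the lever is down. Next I'll move over the free lane behind the rack, passing above everything.

Call:
send_rows:
  steps:
    - [-23,0,-32,0,0]
    - [-46,0,-64,0,0]
    - [-70,0,-96,0,0]
    - [-95,0,-130,0,0]
    - [-121,0,-164,0,0]
    - [-121,0,-164,0,0]
    - [-121,0,-164,0,0]

```text
t: 6.07
tool_pos: [0.4565, -0.1583, 0.2071]
ee_rot: [-0.701, -0.094, 0.096, 0.701]
contact_force: [0.8, 0.0, -0.2]
grip_width: 0.0
```

Run:
```python
from h import *
np.set_printoptions(precision=4,suppress=True)
s=rep()
c=camera('wrist');save(c,'wrist4')
c=camera('scene');cv2.imwrite('pics/z5.png',cv2.resize(cv2.cvtColor(c['img'][190:340,200:380],cv2.COLOR_RGB2BGR),None,fx=4,fy=4))
```

```text
t 6.0667 tool x [ 0.9636  0.2672 -0.003 ] y [-0.003  -0.0003 -1.    ] samp tip mm [-133.3  -86.5  134.5] F [ 0.816   0.0429 -0.227 ] w 5.898194808186222e-07
```

View pics/z5.png

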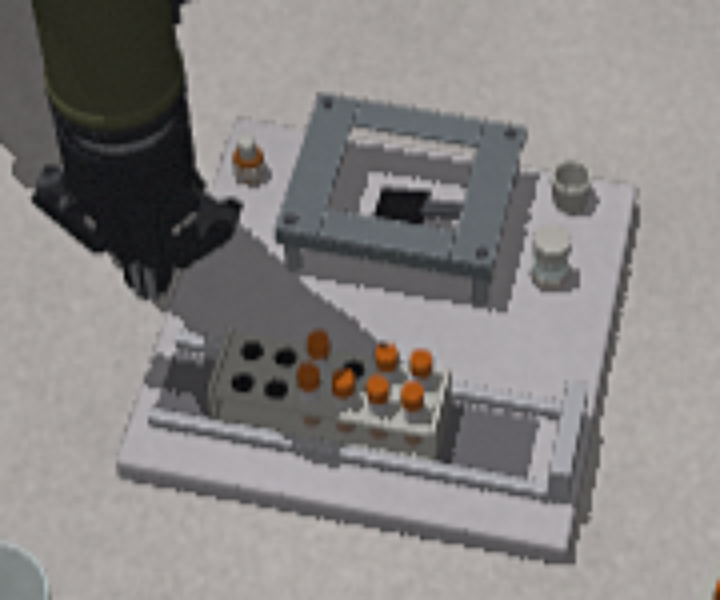

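View pics/wrist4.png

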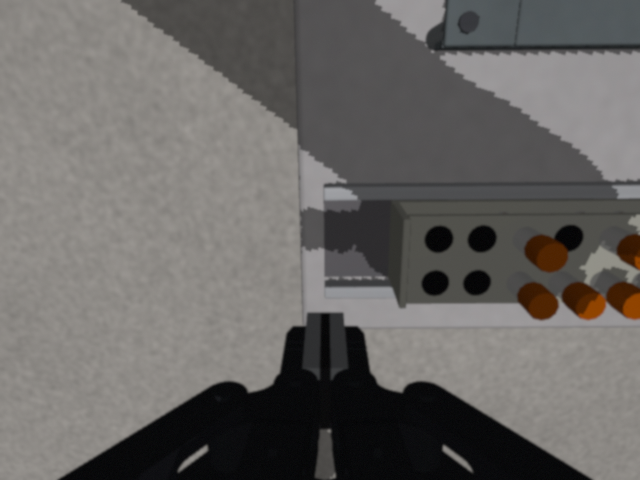

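Call:
send_rows:
  steps:
    - [3,25,1,0,0]
    - [3,50,1,0,0]
    - [3,75,1,0,0]
    - [3,87,1,0,0]
    - [3,87,1,0,0]
    - [3,87,1,0,0]

```text
t: 6.67
tool_pos: [0.4607, -0.1512, 0.1196]
ee_rot: [-0.699, -0.097, 0.1, 0.701]
contact_force: [0.1, 0.0, 0.1]
grip_width: 0.0001
```

Run:
```python
from h import *
np.set_printoptions(precision=4,suppress=True)
s=rep()
c=camera('wrist');save(c,'wrist5')
```

```text
t 6.6667 tool x [ 0.961   0.2764 -0.0036] y [-0.0041  0.0015 -1.    ] samp tip mm [-127.3  -80.9   47. ] F [0.0902 0.0025 0.0509] w 6.777312337784196e-05
```

View pics/wrist5.png

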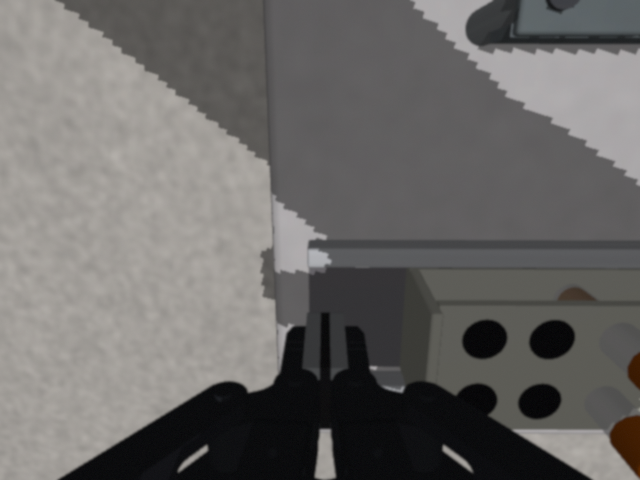

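Call:
send_rows:
  steps:
    - [4,0,-2,0,0]
    - [8,0,-4,0,0]
    - [14,0,-4,0,0]
    - [20,0,-4,0,0]
    - [26,0,-4,0,0]
    - [32,0,-4,0,0]
    - [32,0,-4,0,0]

```text
t: 7.3
tool_pos: [0.4947, -0.1462, 0.1207]
ee_rot: [-0.7, -0.099, 0.099, 0.701]
contact_force: [-0.2, 0.5, 0.2]
grip_width: 0.0001
```

Run:
```python
from h import *
np.set_printoptions(precision=4,suppress=True)
s=rep()
c=camera('scene');cv2.imwrite('pics/z6.png',cv2.resize(cv2.cvtColor(c['img'][190:340,200:380],cv2.COLOR_RGB2BGR),None,fx=4,fy=4))
```

```text
t 7.3 tool x [ 0.9609  0.2767 -0.0004] y [-0.0006  0.0009 -1.    ] samp tip mm [-93.2 -85.3  48.1] F [-0.1581  0.464   0.2011] w 9.790599219340775e-05
```

View pics/z6.png

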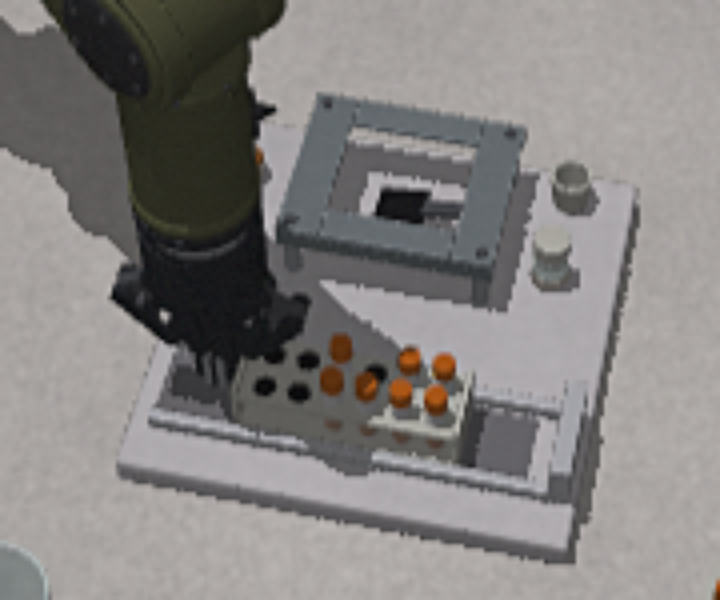

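Call:
send_rows:
  steps:
    - [6,0,0,0,0]
    - [12,0,0,0,0]
    - [18,0,0,0,0]
    - [25,0,0,0,0]
    - [32,0,0,0,0]
    - [39,0,0,0,0]
    - [45,0,0,0,0]
    - [50,0,0,0,0]

```text
t: 8.02
tool_pos: [0.5429, -0.1321, 0.1204]
ee_rot: [-0.7, -0.099, 0.099, 0.701]
contact_force: [-1.6, -0.0, 0.0]
grip_width: -0.0002
```

Run:
```python
from h import *
np.set_printoptions(precision=4,suppress=True)
s=rep()
c=camera('scene');cv2.imwrite('pics/z7.png',cv2.resize(cv2.cvtColor(c['img'][190:340,200:380],cv2.COLOR_RGB2BGR),None,fx=4,fy=4))
```

```text
t 8.0167 tool x [ 0.9609  0.277  -0.0008] y [-0.0011  0.0011 -1.    ] samp tip mm [-43.  -85.   47.8] F [-1.5591 -0.0075  0.024 ] w -0.00016706557125117366
```

View pics/z7.png

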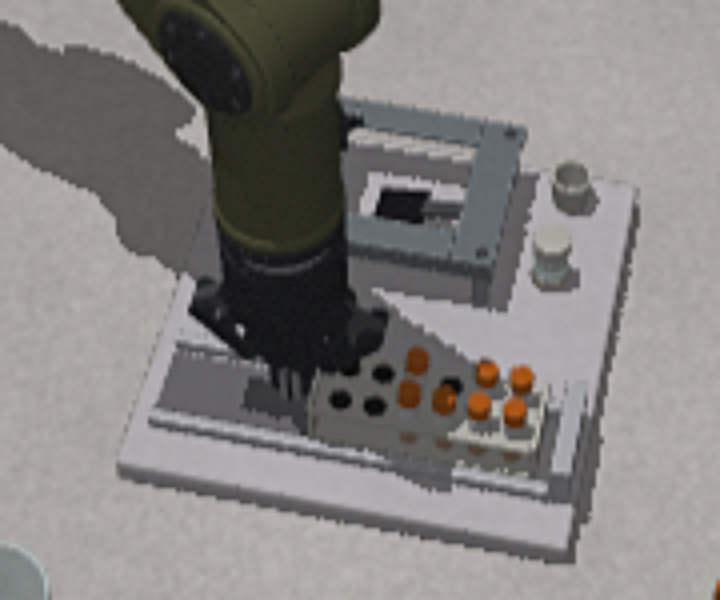

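Call:
send_rows:
  steps:
    - [2,0,0,0,0]
    - [4,0,0,0,0]
    - [6,0,0,0,0]
    - [8,0,0,0,0]
    - [8,0,0,0,0]

```text
t: 8.48
tool_pos: [0.5518, -0.1294, 0.1206]
ee_rot: [-0.7, -0.099, 0.099, 0.701]
contact_force: [-0.3, -0.3, 0.4]
grip_width: 0.0001
```

```bash
python3 -c "
from h import *
np.set_printoptions(precision=4,suppress=True)
rep()"
```

```text
t 8.4833 tool x [0.9607 0.2776 0.001 ] y [ 0.0006  0.0012 -1.    ] samp tip mm [-33.7 -84.8  48. ] F [-0.3102 -0.2759  0.365 ] w 7.691150252678702e-05
```

Call:
send_rows:
  steps:
    - [1,0,0,0,0]
    - [2,0,0,0,0]
    - [3,0,0,0,0]
    - [4,0,0,0,0]
    - [4,0,0,0,0]

```text
t: 8.9
tool_pos: [0.5528, -0.1293, 0.1206]
ee_rot: [-0.7, -0.096, 0.101, 0.701]
contact_force: [-11.1, -0.4, 8.7]
grip_width: -0.0003
```

Run:
```python
from h import *
np.set_printoptions(precision=4,suppress=True)
s=rep()
c=camera('scene');cv2.imwrite('pics/z8.png',cv2.resize(cv2.cvtColor(c['img'][240:340,240:380],cv2.COLOR_RGB2BGR),None,fx=5.5,fy=5.5))
```

```text
t 8.9 tool x [ 0.961   0.2765 -0.006 ] y [-0.0065  0.0009 -1.    ] samp tip mm [-32.8 -85.   48. ] F [-11.0735  -0.4106   8.7265] w -0.0003004377415433539
```

View pics/z8.png

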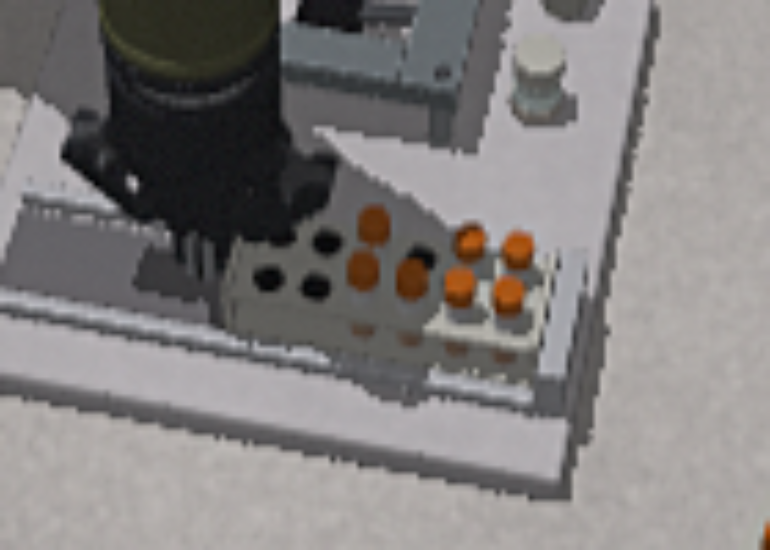

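At 11 N the rack sits against the stop in the picture. I'll back off along the lane, then go up.

Call:
send_rows:
  steps:
    - [-8,0,0,0,0]
    - [-18,0,0,0,0]
    - [-28,0,0,0,0]
    - [-30,-20,0,0,0]
    - [-30,-55,0,0,0]
    - [-30,-95,0,0,0]
    - [-30,-130,0,0,0]
    - [-30,-130,0,0,0]

```text
t: 9.62
tool_pos: [0.5279, -0.1388, 0.259]
ee_rot: [0.701, 0.101, -0.096, -0.699]
contact_force: [1.8, -0.5, -0.2]
grip_width: -0.0003
```

Run:
```python
from h import *
np.set_printoptions(precision=4,suppress=True)
s=rep()
c=camera('scene');cv2.imwrite('pics/z9.png',cv2.resize(cv2.cvtColor(c['img'][190:340,200:380],cv2.COLOR_RGB2BGR),None,fx=4,fy=4))
w=camera('wrist');save(w,'wrist9')
K=w['camera_matrix'];T=ext(w,s);Z=w['range_z'];v,u=np.mgrid[:480,:640]
P=np.stack([(u-K[0,2])/K[0,0]*Z,-(v-K[1,2])/K[1,1]*Z,-Z],-1)@T[:3,:3].T+T[:3,3]
for q in spot_point(w,'lever_pad')[:1]: print(q,at_d(w,q['at'],s))
for cc,PP in ((w,P),):
  q=PP.copy();d=q[...,:2]-[.561,-.0386];a=.2775
  sx=d@[np.cos(a),np.sin(a)];sy=d@[-np.sin(a),np.cos(a)]
  m=(Z>0)&(abs(q[...,2]-.069)<.008)&(sy>-.115)&(sy<-.055)&(sx>-.1)&(sx<.128)
  print('rack top sx',np.percentile(sx[m],[1,99]),'sy',np.percentile(sy[m],[1,99]),'z',np.median(q[...,2][m]),m.sum())
  m=(Z>0)&(abs(sx+.0106)<.016)&(abs(sy-.0796)<.014);print('pad z',np.percentile(q[...,2][m],[10,50,90]))
```

```text
t 9.6167 tool x [0.9611 0.2761 0.0071] y [ 0.008  -0.0019 -1.    ] samp tip mm [-59.2 -87.3 186.4] F [ 1.8095 -0.4517 -0.2394] w -0.0003382485642230949
rack top sx [-0.0181  0.1272] sy [-0.1096 -0.0601] z 0.06695243250631544 13254Traceback (most recent call last):
  File "<stdin>", line 14, in <module>
    return _quantile_unchecked(
        a, q, axis, out, overwrite_input, method, keepdims, weights)
    return _ureduce(a,
                    func=_quantile_ureduce_func,
    ...<5 lines>...
                    overwrite_input=overwrite_input,
                    method=method)
    r = func(a, **kwargs)
    result = _quantile(arr,
                       quantiles=q,
    ...<2 lines>...
                       out=out,
                       weights=wgt)
    slices_having_nans = np.isnan(arr[-1, ...])
                                  ~~~^^^^^^^^^
IndexError: index -1 is out of bounds for axis 0 with size 0
```

View pics/z9.png

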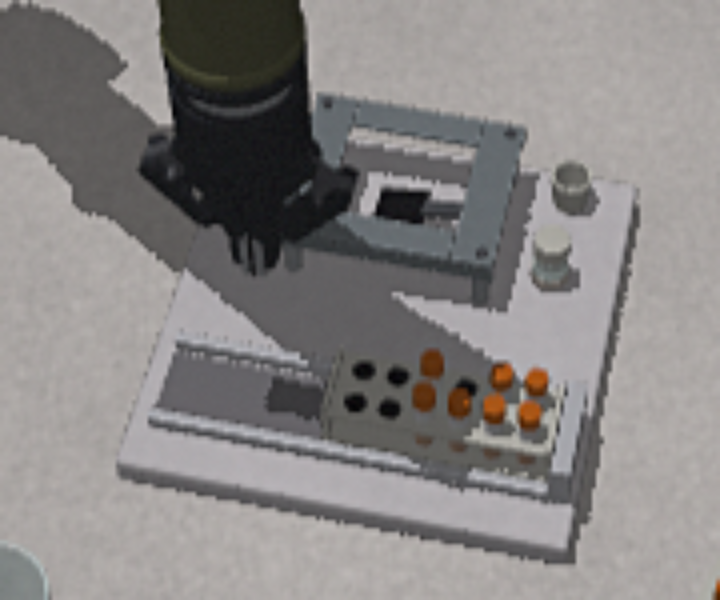

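View pics/wrist9.png

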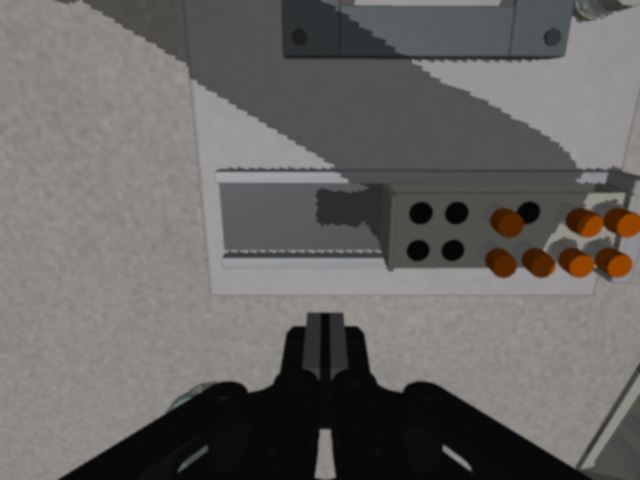

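The rack's near end reads sx ≈ -18 mm (home is -20), centred at sy = -85 mm. The arm is clear, so I'll hand in.

Call:
send_rows:
  steps:
    - [0,0,0,0,0]
    - [0,0,0,0,0]

```text
t: 9.93
tool_pos: [0.5232, -0.1377, 0.2489]
ee_rot: [-0.699, -0.096, 0.102, 0.701]
contact_force: [0.3, -0.1, 0.2]
grip_width: -0.0001
```

```bash
python3 -c "
from h import *
rep()
c=camera('scene')
for q in spot_point(c,'lever_pad')[:1]: print(q,at_d(c,q['at']))
print(finish_job())"
```

```text
t 9.9333 tool x [ 0.96105824  0.27623557 -0.00780826] y [-0.00856008  0.00151601 -0.99996221] samp tip mm [-63.5 -85.  176.3] F [ 0.33582978 -0.11723078  0.21012674] w -6.742353792651137e-05
{'at': [329.5, 149.2], 'p': 0.61} [0.42059211 0.44836749 0.00639693]
the job is handed in; nothing more can be done
None
```

I pressed the lever down to its hard stop through the guard window. Then I pushed the rack along its lane to the end stop, backed off, raised the arm clear and handed the job in at about 10 s. No verdict was reported.

**Checks that passed:**
- **Lever:** the force rose to 19 N at the stop. The pad face then read 44 mm (46 mm nominal, and this camera reads about 1–2 mm low). The gate was gone from the lane.
- **Rack:** 11 N built up against the stop. Its near end measured about 18 mm on the robot's side of the sampler origin (home is 20 mm). It was centred at y = -85 mm, with its top at the height of a flat rack.
- **Clearance:** the fingers stayed well inside the window at each position I checked, with no force peaks apart from those two pushes. The arm was free of contact at the end.

**Checks that failed or disagreed:**
- The last lever-pad check, in the scene camera, picked out a different object. A point-cloud check of the pad found no points because the pad was out of view. The lever's final position therefore rests on the reading just after pressing, plus the later scene pictures.
- I did not measure the loose items again. The sample cup and control vial looked unmoved in the last picture, and the arm did not go near the others.

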